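Empty the dry-clay tray into the reclaim tub

ROBOT

A 6-joint arm with a two-finger parallel gripper is mounted at the origin on the work surface. World frame = base frame: x ahead of the robot, y to its left, z up, the work surface at z = 0. Lengths are in m, angles in degrees, forces in N, time in s.
With the tool pointing down it reaches from about 0.3 to 0.75 m from the base axis. Payload 8.5 kg.
Tool frame: the origin (TCP) lies midway between the tips of the shut fingers; the grasp point (between the pads) lies grasp_offset behind it (grasp_offset is the distance from the TCP to the grasp point, in m); z points along the fingers, y is the line along which they close (so a half turn about z gives the same grasp; the last joint's range is limited). The gripper opens to 85 mm and grips with 20 to 120 N. Pads are 22 mm wide; open, the fingers measure 114 mm over their backs; the gripper's body (76 mm by 85 mm) begins 54 mm behind the grasp point. The pads swing forward as they close: fully open they stand 13 mm farther back than shut.
Start: joints at [53.841, 21.807, 74.336, -0, 83.858, -12.336], TCP at [0.222, 0.503, 0.231] pointing down, gripper open.
Joint ranges: [-178.18, 178.18], [-50.72, 133.34], [12.68, 142.11], [-81.47, 261.47], [9.98, 163.14], [-165.26, 165.26]. Speed limits (degrees/s): [136.94, 136.94, 180, 180, 180, 180].

INTERFACE

Orientations are given as a 3x3 rotation matrix whose columns are the frame's x, y, z axes.
In Python, from rig import observe, get_image, camera_params, close_job, grasp_offset gives the robot as it stands.
- The arm moves only by the shell command python3 -m handwheel 'ROWS' [OPENING] [FORCE]. ROWS is JSON, a list of rows, each a list of 2 entries, a list of its own where there are three numbers: the shift along the tool's x, y, z as a fraction of full scale, then the turn, a rotation vector about the tool's x, y, z as a fraction of full scale. In form: [[[dx, dy, dz], [ax, ay, az]], ...]. A call has 1 to 10 rows; each row is the pose to reach, as a shift and turn from the pose commanded when the call began, along the tool's axes at that moment, turning the shorter way round; what a row does not reach only later rows make up. Full scale, the value 1, is 0.5 m for a shift and pi rad for a turn. A row lasts 1/10 s, in which the tool goes at most 50 mm and 8.59 degrees, less where a joint would pass 70% of its speed; a pose out of reach is approached as far as the arm can. A call with a number of a shift or a turn outside -1 to 1 is refused whole. A call with a gripper value outside its range is refused whole. OPENING is the opening, from 0 (shut) to 1 (fully open), set as the call begins (- or left out, the last holds). The fingers move at their own pace and stop on an object; FORCE is the grip in N (left out, the last holds). Time passes only in rows, so rows that repeat a pose let the fingers close. It gives the time, the measured TCP pose, the force, the opening and the grip force at its end, in the units of the state.
- observe(): the state, without advancing time (a new reading comes with each control period).
- get_image(name): name is "side" or "top" or "wrist"; returns (picture, depth): 384x512x3 uint8, red, green, blue; 384x512 float32, m along the optical axis (not along the pixel's ray), 0 where there is no reading.
- camera_params(name): a dict with "K" (3x3 intrinsics, pixels), "R" (3x3) and "t" (3): a world point X has camera coordinates R X + t. Camera axes: x right, y down, z forward; pixel columns grow to the right and rows downward; lengths in m; the calibration is good to about 2 mm. A picture is of the moment at which its call begins: read the wrist's pose just before it. camera_params takes no time and is no camera call; for the wrist camera it gives the pose at the moment of the call.
- close_job(): hands the job in; it is judged then, once.
The state is a dict: "time_s": time; "q": joint angles; "qvel": joint speeds; "joint_efforts": joint torques, N m; "position": TCP position; "tool_rot": TCP orientation; "ft_force": force on the tool from outside, world axes, zero at the start; "wrist_torque": the same for the moment, N m; "grip_width": finger opening in m; "gripper_force": force on a finger pad.
Only numpy, scipy, OpenCV 4.12 (cv2) and the standard library are available. Lean on these libraries where they do the work, as an engineer would, in place of code of your own. Each camera call takes 0.05 s, during which the arm holds its last target. There are 200 camera calls.

TASK

Take the wooden lid off the grey reclaim tub and rest it flat on the black turntable, then tip the tray of dry clay lumps into the tub so that every lump is in. Stand the empty tray upright on the wooden board, midway between the clay pot and the glass tumbler, and last put the lid back on the tub, fully seated. Leave the pot, the tumbler, the drinks can and the blue bowl where they are.

Things in the scene. Friction and masses are not known exactly. Their poses are not given: they have to be found in the camera images.
- tub: Square grey plastic reclaim tub, fixed to the table: 160 x 160 mm outside, 120 mm high, open top, walls and floor 5 mm (mouth 150 x 150), with a rim band reaching 176 mm across near the top (z 104 to 116). Origin: centre of its underside; z up, x and y along its sides. It stands on the robot's left or right.
- lid: Loose square wooden lid, about 0.3 kg, at first seated on the tub, sides parallel to it. Plate 180 x 180 mm (z 10 to 20); under it a plug 134 x 134 mm (z 0 to 10) that drops into the tub's mouth with 8 mm play each side. Origin: centre of the plug's underside, z up. Seated, the origin is 110 mm above the tub's underside.
- lid_grip (a point): Centre of the wooden grip block on top of the lid: 22 mm wide (lid x), 70 mm long (lid y), 36 mm high; 38 mm above the lid's origin. Axes as the lid's.
- wheel: Black round turntable (banding wheel), fixed to the table and not turning: disc of 160 mm diameter, flat top 45 mm above its origin, which is the centre of its underside on the table.
- tray: Loose plywood tray, about 0.25 kg, with five lumps in it. 144 mm long (tray x, -74 to +70), 100 mm wide (y), walls 45 mm high on three sides; the end at -x is open (spout; at first roughly towards the robot): the 4 mm floor rises over the last 40 mm as a ramp (0.28 rad). Tipped spout-down by about 1.1 rad it empties. Origin: centre of the underside, z up.
- tray_handle (a point): Centre of the tray's wooden bridge handle, a bar along tray y, 18 mm wide (x), 24 mm high, 90 mm free between two plywood uprights; 100 mm straight above the tray's origin. Axes as the tray's.
- tray_spout (a point): Middle of the tray's spout lip (tray x = -73, 14 mm above its underside). Axes as the tray's.
- board: Wooden board lying fixed on the table beyond the turntable, 140 mm (board x) x 360 mm (board y) x 12 mm thick. Origin: centre of its underside, z up. The pot and the tumbler stand near its two ends, about 140 mm either side of its middle; which is at which end varies.
- pot: Grey clay pot standing on the board, rim diameter 80 mm, 95 mm high. Origin: centre of its underside. Not to be moved.
- tumbler: Clear glass tumbler standing on the board, rim diameter 68 mm, 125 mm high. Origin: centre of its underside. Not to be moved.
- lump0_mid (a point): Centre of a loose dry clay lump, a rounded lump 29 mm wide, 26 mm high, about 20 g; at first it lies in the tray.
- lump1_mid (a point): Centre of a loose dry clay lump, a rounded lump 29 mm wide, 26 mm high, about 20 g; at first it lies in the tray.
- lump2_mid (a point): Centre of a loose dry clay lump, a rounded lump 29 mm wide, 26 mm high, about 20 g; at first it lies in the tray.
- lump3_mid (a point): Centre of a loose dry clay lump, a rounded block 26 x 24 x 24 mm, about 20 g; at first it lies in the tray.
- lump4_mid (a point): Centre of a loose dry clay lump, a rounded block 26 x 24 x 24 mm, about 20 g; at first it lies in the tray.
- can: Bystander: plain drinks can, diameter 66 mm, 115 mm high, upright. Origin: centre of its underside.
- bowl: Bystander: blue plastic bowl, rim diameter 120 mm, 55 mm high. Origin: centre of its underside.

How it is judged:
By the outcome, as a careful person would: the job done as asked, in the order asked, and still so for the second after the job is handed in, with the robot touching nothing.
It also fails if it takes over 72 s, if anything falls off the work surface, if the arm or the gripper's body presses on something with over 40 N, if the wrist force passes 120 N, or if a joint passes its speed limit or range.

## Working session

There is one attempt and no reset: what is moved stays moved. The work goes in short steps, Python scripts to look and compute and a shell command to move; the robot and the scene stay as the last step left them, time stands still between calls to the robot, and variables do not carry over. Pictures are saved under pics/ and viewed, at most 10 in all, crops included, and the job is handed in when it is done.

```bash
ls; mkdir -p pics
python3 - <<'E'
from rig import *
import cv2,numpy as np
s=observe();print(s['time_s'],s['position'],np.round(s['tool_rot'],3).tolist(),s['grip_width'],grasp_offset)
ims=[]
for n in("top","side"):
    im,d=get_image(n);c=camera_params(n);np.savez(f"pics/{n}0.npz",im=im,d=d,**c)
    cv2.imwrite(f"pics/{n}0.png",im[:,:,::-1]);print(n,np.round(c['K'],1).tolist(),np.round(c['R'],3).tolist(),np.round(c['t'],3))
E
```

```text
pics
0.0 [0.22194953 0.50288685 0.23068897] [[-0.915, 0.404, -0.001], [0.404, 0.915, -0.001], [0.0, -0.002, -1.0]] 0.08576770112317474 0.0187
top [[455.6, 0.0, 247.9], [0.0, 455.6, 190.0], [0.0, 0.0, 1.0]] [[0.012, -1.0, -0.006], [-0.99, -0.011, -0.138], [0.138, 0.007, -0.99]] [0.005 0.514 1.417]
side [[399.1, 0.0, 251.0], [0.0, 399.1, 193.4], [0.0, 0.0, 1.0]] [[0.99, -0.138, -0.016], [-0.104, -0.657, -0.747], [0.093, 0.741, -0.665]] [-0.525  0.139  1.176]
```

View pics/top0.png

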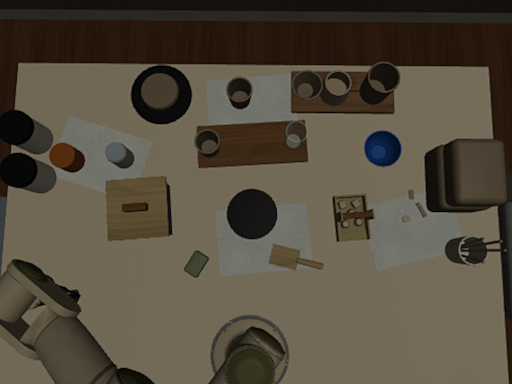

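View pics/side0.png

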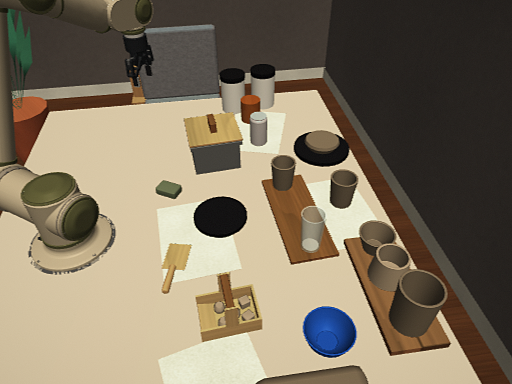

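Top view: lid on tub at (138,208), wheel (252,214), tray (352,218) with handle at (357,214), board (252,143) with pot (207,143) and tumbler (296,133), bowl (383,148), can (117,154). The side view agrees; the board at upper right holds distractors.

```bash
cat > h.py <<'E'
import numpy as np,cv2
def cloud(d,K,R,t):
    v,u=np.mgrid[:384,:512]
    c=np.stack([(u-K[0,2])/K[0,0]*d,(v-K[1,2])/K[1,1]*d,d],-1)
    w=(c-t)@R; w[d<=0]=np.nan
    return w
def load(f):
    z=np.load(f);return z['im'],cloud(z['d'],z['K'],z['R'],z['t'])
def sel(w,box,z0,z1):
    u0,u1,v0,v1=box
    p=w[v0:v1,u0:u1].reshape(-1,3);p=p[~np.isnan(p[:,0])]
    return p[(p[:,2]>z0)&(p[:,2]<z1)]
def rect(name,p):
    r=cv2.minAreaRect((p[:,:2]*1000).astype(np.float32))
    print(name,len(p),'c',np.round(r[0],1),'size',np.round(r[1],1),'ang',round(r[2],1),'z',np.round(np.median(p[:,2])*1000,1),'med',np.round(np.median(p[:,:2],0)*1000,1))
E
python3 - <<'E'
from h import *
im,w=load('pics/top0.npz')
rect('lid',sel(w,(95,180,170,248),.122,.137))
rect('grip',sel(w,(110,160,190,225),.155,.175))
rect('wheel',sel(w,(215,290,180,245),.038,.052))
rect('board',sel(w,(190,312,115,172),.008,.017))
rect('pot',sel(w,(190,225,125,165),.085,.1))
rect('tumb',sel(w,(280,312,112,155),.1,.135))
rect('tumblow',sel(w,(280,312,112,155),.02,.1))
rect('trayrim',sel(w,(325,380,185,250),.038,.05))
rect('trayall',sel(w,(325,380,185,250),.01,.08))
rect('handle',sel(w,(325,380,185,250),.105,.12))
rect('can',sel(w,(100,130,140,170),.1,.125))
rect('bowl',sel(w,(360,406,125,170),.045,.065))
im2,w2=load('pics/side0.npz')
rect('S lid',sel(w2,(180,250,105,175),.122,.137))
rect('S grip',sel(w2,(200,222,108,135),.155,.175))
rect('S wheel',sel(w2,(190,250,190,240),.038,.052))
rect('S trayrim',sel(w2,(190,270,265,345),.038,.05))
rect('S handle',sel(w2,(190,270,265,345),.105,.12))
rect('S pot',sel(w2,(265,300,150,195),.085,.1))
rect('S tumb',sel(w2,(295,330,200,255),.115,.13))
rect('S tumball',sel(w2,(295,330,200,255),.02,.13))
a=im[180:250,320:385];b=im2[265:345,190:280]
cv2.imwrite('pics/c0.png',np.hstack([cv2.resize(a,(390,420)),cv2.resize(b,(400,420))])[:,:,::-1])
E
```

```text
lid 3406 c [443.4 341.8] size [180.4 181.4] ang 5.3 z 130.0 med [438.6 340.1]
grip 192 c [442.7 342.5] size [22.  70.5] ang 4.4 z 165.4 med [443.  340.8]
wheel 1954 c [437.  -0.] size [158.  156.5] ang 44.5 z 44.7 med [4.37e+02 4.00e-01]
board 3043 c [676.4   1.1] size [185.7 386.2] ang 1.8 z 12.2 med [ 6.602e+02 -1.000e-01]
pot 62 c [652.2 140.1] size [71.9 65.7] ang 29.8 z 92.4 med [669.7 150.9]
tumb 150 c [ 679.5 -132.3] size [65.2 66.2] ang 42.1 z 121.4 med [ 690.8 -133.2]
tumblow 231 c [ 678.3 -132.4] size [53.8 60.6] ang 74.5 z 61.2 med [ 693.3 -134. ]
trayrim 214 c [ 430.7 -316. ] size [144.4 101.8] ang 5.1 z 44.3 med [ 462.8 -310.2]
trayall 858 c [ 426.2 -328.2] size [155.3 126.7] ang 5.5 z 27.5 med [ 423.6 -316. ]
handle 218 c [ 432.2 -315.7] size [ 27.8 101.1] ang 5.7 z 111.1 med [ 432.1 -316.1]
can 357 c [616.2 420.8] size [62.4 62.4] ang 75.8 z 114.6 med [615.9 418.9]
bowl 226 c [ 650.  -413.7] size [115.9 116. ] ang 1.7 z 53.2 med [ 664.1 -430.9]
S lid 1423 c [441.8 339.3] size [180.5 186.8] ang 5.1 z 130.5 med [437.6 319.9]
S grip 89 c [441.2 338.8] size [22.1 74.2] ang 5.5 z 165.7 med [441.  330.1]
S wheel 1674 c [435.2  -4. ] size [158.9 158.2] ang 66.1 z 45.7 med [435.1 -10.7]
S trayrim 499 c [ 429.  -318.3] size [143.5 103.5] ang 4.8 z 44.6 med [ 449.9 -343.2]
S handle 348 c [ 430.5 -318.7] size [ 27.7 101.5] ang 5.0 z 112.6 med [ 430.6 -324.6]
S pot 154 c [654.1 136. ] size [75.5 71.5] ang 62.3 z 92.6 med [653.2 143.7]
S tumb 190 c [ 679.1 -136.8] size [66.  61.7] ang 69.4 z 123.0 med [ 678.4 -139.3]
S tumball 810 c [ 676.6 -136.1] size [67.6 61.9] ang 84.8 z 95.8 med [ 674.2 -155.2]
```

View pics/c0.png

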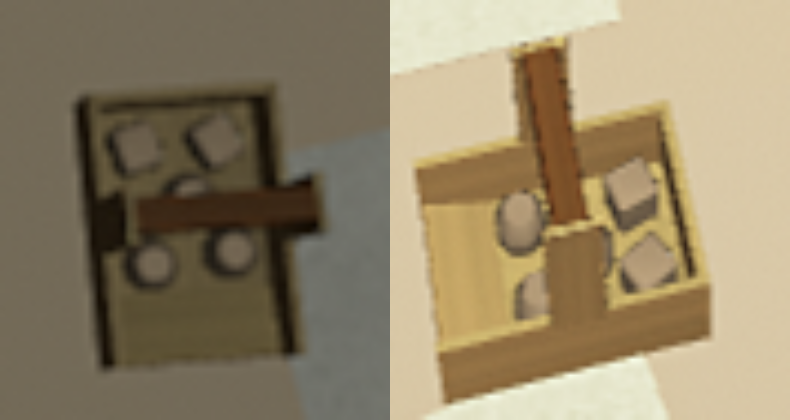

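```bash
cat >> h.py <<'E'
from scipy.spatial.transform import Rotation as Ro
def target(yaw,tilt=0):
    y=np.radians(yaw);ey=np.array([np.cos(y),np.sin(y),0]);ez=np.array([0,0,-1.]);ex=np.cross(ey,ez)
    # tilt about tray +y axis by -tilt (spout, tray -x, goes down)
    ty=np.array([-np.sin(y),np.cos(y),0])
    return (Ro.from_rotvec(-np.radians(tilt)*ty)*Ro.from_matrix(np.c_[ex,ey,ez]))
def go(*wps):
    """print rows from present pose for waypoints (grasp/TCP pos, yaw, tilt)"""
    from rig import observe
    s=observe();R0=Ro.from_matrix(s['tool_rot']);p0=np.array(s['position'])
    for p,yaw,tilt in wps:
        T=target(yaw,tilt)
        print([np.round(R0.inv().apply(np.array(p)-p0)/.5,4).tolist(),np.round((R0.inv()*T).as_rotvec()/np.pi,4).tolist()],'mm',np.round(1000*np.linalg.norm(p-p0)))
    print('t',s['time_s'],'pos',np.round(p0*1000,1),'ft',np.round(s['ft_force'],1),'w',round(s['grip_width']*1000,1))
E
python3 - <<'E'
from h import *
go(((.442,.3405,.25),5,0),((.442,.3405,.200),5,0),((.442,.3405,.137),5,0))
E
```

```text
[[-0.5337, -0.1195, -0.0384], [-0.0004, 0.0001, 0.3399]] mm 274.0
[[-0.5337, -0.1194, 0.0616], [-0.0004, 0.0001, 0.3399]] mm 275.0
[[-0.5338, -0.1192, 0.1876], [-0.0004, 0.0001, 0.3399]] mm 289.0
t 0.1 pos [222.  502.9 230.8] ft [ 0.  -0.6  0.5] w 85.4
```

```bash
python3 -m handwheel '[[[-0.05,-0.01,0],[0,0,0.04]],[[-0.12,-0.03,0],[0,0,0.085]],[[-0.2,-0.05,0],[0,0,0.13]],[[-0.28,-0.07,-0.01],[0,0,0.175]],[[-0.36,-0.09,-0.02],[0,0,0.22]],[[-0.43,-0.1,-0.03],[0,0,0.265]],[[-0.49,-0.11,-0.038],[0,0,0.305]],[[-0.534,-0.1195,-0.038],[0,0,0.34]],[[-0.534,-0.1195,-0.038],[0,0,0.34]],[[-0.534,-0.1195,-0.038],[0,0,0.34]]]' 1
python3 - <<'E'
from h import *
from rig import *
c=camera_params('wrist');im,d=get_image('wrist');np.savez('pics/w1.npz',im=im,d=d,**c);cv2.imwrite('pics/w1.png',im[:,:,::-1])
w=cloud(d,c['K'],c['R'],c['t'])
rect('grip',sel(w,(0,512,0,384),.155,.175))
rect('plate',sel(w,(0,512,0,384),.122,.137))
go(((.442,.3405,.200),5,0),((.442,.3405,.137),5,0))
E
```

```text
time_s: 1.1
position: [0.442, 0.3406, 0.2499]
tool_rot: [[-0.088, 0.996, -0.001], [0.996, 0.088, -0.0], [-0.0, -0.001, -1.0]]
ft_force: [-0.5, -0.4, 0.5]
grip_width: 0.0853
gripper_force: 0.0
grip 2002 c [444.2 340.8] size [21.6 69.5] ang 4.5 z 165.4 med [443.8 343.5]
plate 30435 c [444.  340.8] size [180.5 179.1] ang 5.3 z 129.6 med [442.  355.4]
[[-0.001, 0.0009, 0.1001], [-0.0003, 0.0, 0.0006]] mm 50.0
[[-0.001, 0.001, 0.2261], [-0.0003, 0.0, 0.0006]] mm 113.0
t 1.15 pos [441.6 341.  250.1] ft [ 0.3  0.2 -0.4] w 85.4
```

```bash
python3 -m handwheel '[[[0,0.003,0.05],[0,0,0]],[[0,0.003,0.11],[0,0,0]],[[0,0.003,0.16],[0,0,0]],[[0,0.003,0.2],[0,0,0]],[[0,0.003,0.22],[0,0,0]],[[0,0.003,0.226],[0,0,0]],[[0,0.003,0.226],[0,0,0]]]' 1
python3 -m handwheel '[[[0,0,0],[0,0,0]],[[0,0,0],[0,0,0]],[[0,0,0],[0,0,0]],[[0,0,0],[0,0,0]],[[0,0,0],[0,0,0]],[[0,0,0],[0,0,0]],[[0,0,0],[0,0,0]],[[0,0,0],[0,0,0]]]' 0 70
```

```text
time_s: 1.85
position: [0.4436, 0.3412, 0.1378]
tool_rot: [[-0.088, 0.996, 0.001], [0.996, 0.088, 0.0], [0.0, 0.001, -1.0]]
ft_force: [0.5, 0.4, 0.3]
grip_width: 0.0852
gripper_force: 0.0
time_s: 2.65
position: [0.4439, 0.3408, 0.1378]
tool_rot: [[-0.087, 0.996, 0.001], [0.996, 0.087, 0.0], [0.0, 0.001, -1.0]]
ft_force: [-0.5, -1.0, 5.8]
grip_width: 0.0212
gripper_force: 69.6
```

```bash
python3 -m handwheel '[[[0,0,-0.02],[0,0,0]],[[0,0,-0.07],[0,0,0]],[[0,0,-0.13],[0,0,0]],[[0,0,-0.18],[0,0,0]],[[-0.03,-0.003,-0.2],[0,0,0]],[[-0.09,-0.01,-0.2],[0,0,0]],[[-0.16,-0.018,-0.2],[0,0,0]],[[-0.23,-0.026,-0.2],[0,0,0]],[[-0.3,-0.034,-0.2],[0,0,0]],[[-0.37,-0.041,-0.2],[0,0,0]]]'
python3 -m handwheel '[[[-0.07,-0.008,0],[0,0,0]],[[-0.14,-0.016,0],[0,0,0]],[[-0.2,-0.023,0],[0,0,0]],[[-0.26,-0.03,0],[0,0,0]],[[-0.3,-0.034,0],[0,0,0]],[[-0.312,-0.035,0.03],[0,0,0]],[[-0.312,-0.035,0.06],[0,0,0]],[[-0.312,-0.035,0.08],[0,0,0]],[[-0.312,-0.035,0.08],[0,0,0]]]'
python3 - <<'E'
from h import *
go(((.436,-.002,.080),5,0),((.436,-.002,.073),5,0))
E
```

```text
time_s: 3.65
position: [0.4383, 0.1527, 0.2367]
tool_rot: [[-0.087, 0.996, -0.002], [0.996, 0.087, -0.0], [-0.0, -0.002, -1.0]]
ft_force: [0.6, -0.1, -2.1]
grip_width: 0.0208
gripper_force: 68.9
time_s: 4.55
position: [0.4344, -0.0022, 0.196]
tool_rot: [[-0.087, 0.996, -0.004], [0.996, 0.087, 0.001], [0.001, -0.003, -1.0]]
ft_force: [0.1, -0.6, -2.2]
grip_width: 0.0208
gripper_force: 68.7
[[-0.0001, 0.0041, 0.232], [-0.0011, -0.0004, -0.0002]] mm 116.0
[[-0.0001, 0.0041, 0.246], [-0.0011, -0.0004, -0.0002]] mm 123.0
t 4.55 pos [434.4  -2.2 196. ] ft [ 0.1 -0.6 -2.2] w 20.8
```

```bash
python3 -m handwheel '[[[0,0.002,0.05],[0,0,0]],[[0,0.004,0.11],[0,0,0]],[[0,0.004,0.17],[0,0,0]],[[0,0.004,0.21],[0,0,0]],[[0,0.004,0.23],[0,0,0]],[[0,0.004,0.237],[0,0,0]],[[0,0.004,0.242],[0,0,0]],[[0,0.004,0.246],[0,0,0]],[[0,0.004,0.246],[0,0,0]],[[0,0.004,0.246],[0,0,0]]]'
```

```text
time_s: 5.55
position: [0.4377, -0.0021, 0.0748]
tool_rot: [[-0.087, 0.996, 0.001], [0.996, 0.087, -0.0], [-0.0, 0.001, -1.0]]
ft_force: [-0.1, 0.5, -2.1]
grip_width: 0.0205
gripper_force: 68.8
```

```bash
python3 -m handwheel '[[[0,0,0.002],[0,0,0]],[[0,0,0.004],[0,0,0]],[[0,0,0.005],[0,0,0]],[[0,0,0.005],[0,0,0]]]'
```

```text
time_s: 5.95
position: [0.4376, -0.0021, 0.0727]
tool_rot: [[-0.087, 0.996, 0.001], [0.996, 0.087, -0.0], [-0.0, 0.001, -1.0]]
ft_force: [-3.4, 0.2, 10.7]
grip_width: 0.0209
gripper_force: 70.8
```

```bash
python3 -m handwheel '[[[0,0,0],[0,0,0]],[[0,0,0],[0,0,0]],[[0,0,0],[0,0,0]],[[0,0,0],[0,0,0]],[[0,0,-0.03],[0,0,0]],[[0,0,-0.1],[0,0,0]],[[0,0,-0.18],[0,0,0]],[[0,0,-0.26],[0,0,0]],[[0,0,-0.32],[0,0,0]],[[0,0,-0.34],[0,0,0]]]' 1
python3 - <<'E'
from h import *
from rig import *
for n in('top','side'):
    c=camera_params(n);im,d=get_image(n);np.savez(f'pics/{n}1.npz',im=im,d=d,**c);w=cloud(d,c['K'],c['R'],c['t'])
    rect('tubrim',sel(w,(90,185,165,250) if n=='top' else (170,260,100,180),.112,.125))
    if n=='side': rect('lid on wheel',sel(w,(150,290,140,270),.06,.07))
    cv2.imwrite(f'pics/{n}1.png',im[:,:,::-1])
go(((.431,-.317,.25),5,0),((.431,-.317,.15),5,0),((.431,-.317,.082),5,0))
E
```

```text
time_s: 6.95
position: [0.4383, -0.0023, 0.2445]
tool_rot: [[-0.087, 0.996, 0.005], [0.996, 0.087, -0.001], [-0.002, 0.005, -1.0]]
ft_force: [-0.6, 0.2, -1.2]
grip_width: 0.0855
gripper_force: 0.0
tubrim 950 c [443.4 342.4] size [176.9 177.3] ang 5.4 z 117.2 med [440.1 344.1]
tubrim 306 c [492.7 343.2] size [277.7 184.2] ang 5.6 z 116.7 med [470.  266.9]
lid on wheel 2630 c [511.2  91.3] size [346.3 360.2] ang 5.0 z 65.7 med [439.3 -12.6]
[[-0.6261, -0.068, -0.015], [0.0006, 0.0002, -0.0001]] mm 315.0
[[-0.626, -0.0684, 0.185], [0.0006, 0.0002, -0.0001]] mm 328.0
[[-0.6259, -0.0686, 0.321], [0.0006, 0.0002, -0.0001]] mm 353.0
t 7.05 pos [437.7  -2.2 242.3] ft [-0.3  0.8  0. ] w 85.7
```

```bash
python3 -m handwheel '[[[-0.03,-0.003,0],[0,0,0]],[[-0.1,-0.01,0],[0,0,0]],[[-0.18,-0.02,0],[0,0,0]],[[-0.27,-0.03,0],[0,0,0]],[[-0.36,-0.04,0],[0,0,0]],[[-0.45,-0.05,0],[0,0,0]],[[-0.53,-0.06,0],[0,0,0]],[[-0.6,-0.066,0],[0,0,0]],[[-0.626,-0.068,0],[0,0,0]],[[-0.626,-0.068,0],[0,0,0]]]'
python3 - <<'E'
from h import *
from rig import *
c=camera_params('wrist');im,d=get_image('wrist');np.savez('pics/w2.npz',im=im,d=d,**c)
w=cloud(d,c['K'],c['R'],c['t'])
rect('handle',sel(w,(0,512,0,384),.105,.12))
rect('rim',sel(w,(0,512,0,384),.035,.05))
go(((.431,-.317,.15),5,0),((.431,-.317,.082),5,0))
E
```

```text
time_s: 8.05
position: [0.4303, -0.3176, 0.2397]
tool_rot: [[-0.085, 0.996, -0.002], [0.996, 0.085, 0.003], [0.003, -0.002, -1.0]]
ft_force: [-0.6, 0.7, 0.3]
grip_width: 0.0853
gripper_force: 0.0
handle 1852 c [ 432.4 -318.4] size [29.  99.8] ang 5.3 z 111.5 med [ 432.3 -315.5]
rim 2891 c [ 526.2 -296.4] size [337.6 346.3] ang 4.7 z 44.1 med [ 503.9 -358.2]
[[-0.002, 0.0012, 0.1806], [-0.0005, -0.0008, -0.0003]] mm 90.0
[[-0.0023, 0.0014, 0.3166], [-0.0005, -0.0008, -0.0003]] mm 158.0
t 8.1 pos [ 430.5 -316.3  240.3] ft [-0.4  0.4 -0. ] w 85.4
```

```bash
python3 -m handwheel '[[[0,0.002,0.05],[0,0,0]],[[-0.002,0.003,0.12],[0,0,0]],[[-0.002,0.003,0.19],[0,0,0]],[[-0.002,0.003,0.25],[0,0,0]],[[-0.002,0.003,0.29],[0,0,0]],[[-0.002,0.003,0.308],[0,0,0]],[[-0.002,0.003,0.312],[0,0,0]],[[-0.002,0.003,0.312],[0,0,0]]]'
python3 -m handwheel '[[[0,0,0],[0,0,0]],[[0,0,0],[0,0,0]],[[0,0,0],[0,0,0]],[[0,0,0],[0,0,0]],[[0,0,0],[0,0,0]],[[0,0,0],[0,0,0]],[[0,0,0],[0,0,0]],[[0,0,0],[0,0,0]]]' 0 90
```

```text
time_s: 8.9
position: [0.4327, -0.3173, 0.0865]
tool_rot: [[-0.088, 0.996, 0.001], [0.996, 0.088, -0.001], [-0.001, 0.001, -1.0]]
ft_force: [-0.2, -0.5, -0.3]
grip_width: 0.0857
gripper_force: 0.0
time_s: 9.7
position: [0.4323, -0.3178, 0.0862]
tool_rot: [[-0.087, 0.996, 0.0], [0.996, 0.087, -0.0], [-0.0, 0.0, -1.0]]
ft_force: [-2.2, 0.5, 6.6]
grip_width: 0.0167
gripper_force: 88.5
```

```bash
cat >> h.py <<'E'
def lip(u,z,th,v=0,tub=(.4435,.341),yaw=5,off=(-.073,-.0722)):
    a=np.radians(th);c,s=np.cos(a),np.sin(a);x,q=off
    dx=x*c-q*s; dz=x*s+q*c
    y=np.radians(yaw);h=u-dx
    return (np.array([tub[0]+h*np.cos(y)-v*np.sin(y),tub[1]+h*np.sin(y)+v*np.cos(y),z-dz]),yaw,th)
E
python3 -m handwheel '[[[0,0,-0.01],[0,0,0]],[[0,0,-0.03],[0,0,0]],[[0,0,-0.07],[0,0,0]],[[0,0,-0.12],[0,0,0]],[[0,0,-0.17],[0,0,0]],[[0,0,-0.22],[0,0,0]],[[0,0,-0.27],[0,0,0]],[[0,0,-0.31],[0,0,0]],[[0,0,-0.325],[0,0,0]],[[0,0,-0.325],[0,0,0]]]'
python3 - <<'E'
from h import *
go(lip(.03,.165,0))
E
```

```text
time_s: 10.7
position: [0.4324, -0.3177, 0.2489]
tool_rot: [[-0.087, 0.996, 0.001], [0.996, 0.087, -0.001], [-0.001, 0.001, -1.0]]
ft_force: [-0.3, -0.6, -4.8]
grip_width: 0.0165
gripper_force: 88.2
[[1.3107, 0.3425, 0.0224], [0.0003, 0.0003, -0.0001]] mm 677.0
t 10.7 pos [ 432.4 -317.7  248.9] ft [-0.3 -0.6 -4.8] w 16.5
```

```bash
python3 -m handwheel '[[[0.02,0.005,0],[0,0,0]],[[0.06,0.016,0],[0,0,0]],[[0.12,0.031,0],[0,0,0]],[[0.19,0.05,0],[0,0,0]],[[0.26,0.068,0],[0,0,0]],[[0.34,0.089,0],[0,0,0]],[[0.42,0.11,0],[0,0,0]],[[0.5,0.131,0],[0,0,0]],[[0.58,0.152,0],[0,0,0]],[[0.66,0.172,0],[0,0,0]]]'
python3 -m handwheel '[[[0.08,0.021,0],[0,0,0]],[[0.16,0.042,0],[0,0,0]],[[0.24,0.063,0],[0,0,0]],[[0.32,0.084,0],[0,0,0]],[[0.39,0.102,0],[0,0,0]],[[0.46,0.12,0],[0,0,0]],[[0.53,0.139,0],[0,0,0]],[[0.59,0.154,0],[0,0,0]],[[0.63,0.165,0],[0,0,0]],[[0.65,0.17,0.02],[0,0,0]]]'
python3 - <<'E'
from h import *
go(*[lip(.03,z,t) for z,t in((.165,0),(.155,10),(.145,20),(.14,25),(.13,30),(.12,40),(.112,50),(.108,60),(.106,66))])
E
```

```text
time_s: 11.7
position: [0.4886, 0.0209, 0.2472]
tool_rot: [[-0.087, 0.996, -0.002], [0.996, 0.087, 0.001], [0.001, -0.002, -1.0]]
ft_force: [0.7, -0.1, -4.0]
grip_width: 0.0163
gripper_force: 88.2
time_s: 12.7
position: [0.5453, 0.3518, 0.2373]
tool_rot: [[-0.089, 0.996, -0.0], [0.996, 0.089, 0.0], [0.0, -0.0, -1.0]]
ft_force: [-0.7, -0.8, -5.0]
grip_width: 0.0169
gripper_force: 88.2
[[-0.0038, 0.0013, 0.0003], [-0.0001, -0.0001, 0.0005]] mm 2.0
[[-0.0037, -0.026, -0.0029], [-0.0557, -0.0002, 0.0005]] mm 13.0
[[-0.0037, -0.0569, -0.0009], [-0.1112, -0.0002, 0.0005]] mm 29.0
[[-0.0037, -0.0734, 0.0021], [-0.139, -0.0002, 0.0005]] mm 37.0
[[-0.0037, -0.0905, 0.0167], [-0.1668, -0.0002, 0.0005]] mm 46.0
[[-0.0036, -0.1257, 0.0303], [-0.2223, -0.0003, 0.0004]] mm 65.0
[[-0.0036, -0.1615, 0.0461], [-0.2779, -0.0003, 0.0004]] mm 84.0
[[-0.0035, -0.1968, 0.0601], [-0.3334, -0.0004, 0.0004]] mm 103.0
[[-0.0035, -0.2172, 0.0707], [-0.3668, -0.0004, 0.0004]] mm 114.0
t 12.7 pos [545.3 351.8 237.3] ft [-0.7 -0.8 -5. ] w 16.9
```

```bash
python3 -m handwheel '[[[-0.004,-0.012,-0.001],[-0.028,0,0]],[[-0.004,-0.026,-0.003],[-0.056,0,0]],[[-0.004,-0.042,-0.002],[-0.084,0,0]],[[-0.004,-0.057,-0.001],[-0.111,0,0]],[[-0.004,-0.073,0.002],[-0.139,0,0]],[[-0.004,-0.09,0.017],[-0.167,0,0]],[[-0.004,-0.108,0.024],[-0.195,0,0]],[[-0.004,-0.126,0.03],[-0.222,0,0]],[[-0.004,-0.126,0.03],[-0.222,0,0]],[[-0.004,-0.126,0.03],[-0.222,0,0]]]'
python3 - <<'E'
from h import *
from rig import *
go(*[lip(.03,z,t) for z,t in((.12,40),(.112,50),(.108,60),(.106,66),(.106,72))])
print(np.round(observe()['q'],1))
im,d=get_image('side');im2,d=get_image('top');cv2.imwrite('pics/p1.png',np.hstack([cv2.resize(im[60:200,130:290],(400,350)),cv2.resize(im2[120:260,60:220],(400,350))])[:,:,::-1])
E
```

```text
time_s: 13.7
position: [0.4828, 0.3419, 0.2226]
tool_rot: [[-0.087, 0.765, 0.638], [0.996, 0.067, 0.055], [-0.001, 0.64, -0.768]]
ft_force: [0.1, 0.2, -2.6]
grip_width: 0.0165
gripper_force: 89.0
[[0.0051, 0.0001, 0.0009], [-0.0012, 0.0002, 0.0001]] mm 3.0
[[0.0051, -0.0375, -0.0098], [-0.0567, 0.0002, 0.0001]] mm 20.0
[[0.0051, -0.0736, -0.0217], [-0.1123, 0.0002, 0.0001]] mm 38.0
[[0.0051, -0.0961, -0.0267], [-0.1456, 0.0002, 0.0001]] mm 50.0
[[0.0051, -0.1167, -0.0326], [-0.179, 0.0002, 0.0001]] mm 61.0
t 13.7 pos [482.8 341.9 222.6] ft [ 0.1  0.2 -2.6] w 16.5
[ 30.9  16.6  95.  -29.1  35.2  44.9]
```

View pics/p1.png

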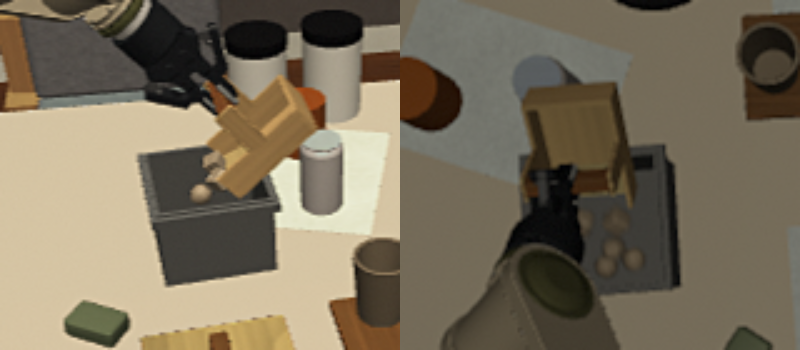

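At 40° the lumps are already falling into the tub (left crop ~(200,190); right crop five seen at ~(600,250)). I'll tilt a little further to be sure it's empty.

```bash
python3 -m handwheel '[[[0.003,-0.018,-0.006],[-0.028,0,0]],[[0.005,-0.037,-0.01],[-0.057,0,0]],[[0.005,-0.055,-0.016],[-0.084,0,0]],[[0.005,-0.074,-0.022],[-0.112,0,0]],[[0.005,-0.074,-0.022],[-0.112,0,0]],[[0.005,-0.074,-0.022],[-0.112,0,0]],[[0.005,-0.074,-0.022],[-0.112,0,0]],[[0.005,-0.074,-0.022],[-0.112,0,0]]]'
python3 - <<'E'
from h import *
from rig import *
go(lip(.03,.13,40),lip(.03,.16,20),lip(.03,.18,0))
print(np.round(observe()['q'],1))
im,d=get_image('side');im2,d=get_image('top');cv2.imwrite('pics/p2.png',np.hstack([cv2.resize(im[60:200,130:290],(400,350)),cv2.resize(im2[120:260,60:220],(400,350))])[:,:,::-1])
E
```

```text
time_s: 14.6
position: [0.4505, 0.3503, 0.2331]
tool_rot: [[-0.078, 0.531, 0.844], [0.997, 0.047, 0.063], [-0.006, 0.846, -0.533]]
ft_force: [0.6, -0.4, -3.6]
grip_width: 0.0163
gripper_force: 89.2
[[-0.0167, 0.0323, 0.0548], [0.0989, 0.0036, -0.0005]] mm 33.0
[[-0.0163, 0.1038, 0.091], [0.2101, 0.0035, -0.0011]] mm 70.0
[[-0.0158, 0.1338, 0.1409], [0.3212, 0.0033, -0.0018]] mm 97.0
t 14.6 pos [450.5 350.3 233.1] ft [ 0.6 -0.4 -3.6] w 16.3
[ 38.3  16.2 106.3 -81.4  28.7  99.6]
```

View pics/p2.png

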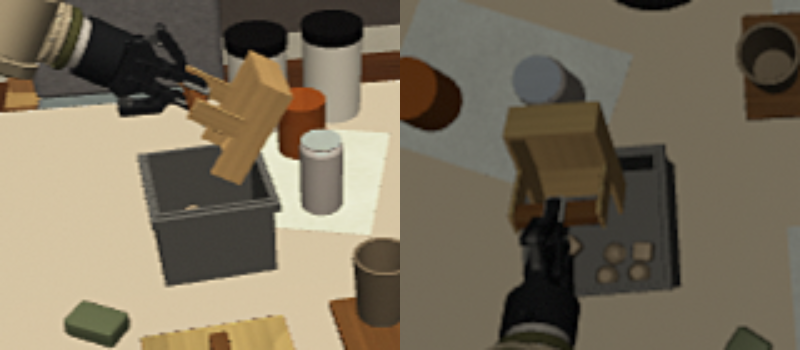

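All five lumps are in the tub in the right crop ((575,245),(615,252),(642,250),(608,273),(638,271)) and the tray is empty. j4 is near its limit, so I'm levelling back out now.

```bash
python3 -m handwheel '[[[-0.008,0.012,0.02],[0.03,0.001,0]],[[-0.016,0.032,0.055],[0.07,0.003,0]],[[-0.016,0.032,0.055],[0.099,0.003,0]],[[-0.016,0.07,0.07],[0.14,0.003,0]],[[-0.016,0.09,0.08],[0.175,0.003,-0.001]],[[-0.016,0.104,0.091],[0.21,0.003,-0.001]],[[-0.016,0.115,0.11],[0.25,0.003,-0.001]],[[-0.016,0.125,0.125],[0.29,0.003,-0.002]],[[-0.016,0.134,0.141],[0.321,0.003,-0.002]],[[-0.016,0.134,0.141],[0.321,0.003,-0.002]]]'
python3 - <<'E'
from h import *
from rig import *
print(np.round(observe()['q'],1))
go(lip(.03,.19,0),((.666,.002,.25),5,0))
im,d=get_image('top');c=camera_params('top');np.savez('pics/top2.npz',im=im,d=d,**c);w=cloud(d,c['K'],c['R'],c['t'])
# board edges from colour
hsv=cv2.cvtColor(im,cv2.COLOR_RGB2HSV);print('board px hsv',hsv[150,250],hsv[160,280],'table',hsv[180,200],'paper',hsv[108,260])
m=(abs(w[...,2]-.012)<.008)&(w[...,0]>.56)&(w[...,0]<.77)&(abs(w[...,1])<.2)&(hsv[...,1]>110)
p=w[m];rect('board col',p)
E
```

```text
time_s: 15.7
position: [0.5484, 0.3487, 0.25]
tool_rot: [[-0.085, 0.996, -0.005], [0.996, 0.085, -0.002], [-0.001, -0.005, -1.0]]
ft_force: [1.0, -0.4, -3.9]
grip_width: 0.0166
gripper_force: 89.2
[22.  31.9 54.2  0.  94.2 17.1]
[[0.0029, -0.0045, -0.0244], [-0.0015, 0.0005, -0.0006]] mm 12.0
[[-0.7109, 0.1752, 0.0002], [-0.0015, 0.0005, -0.0006]] mm 366.0
t 15.7 pos [548.4 348.7 250. ] ft [ 1.  -0.4 -3.9] w 16.6
board px hsv [ 15 164  59] [ 14 165  65] table [ 21  63 117] paper [ 34  17 117]
board col 3359 c [672.3   1.1] size [140.7 357.4] ang 4.1 z 12.0 med [ 6.614e+02 -1.000e-01]
```

Run:
```python
from h import *
from scipy.optimize import least_squares
def circ(n,p):
    f=least_squares(lambda a:np.hypot(p[:,0]-a[0],p[:,1]-a[1])-a[2],[*p[:,:2].mean(0),.037],loss='soft_l1',f_scale=.002)
    print(n,len(p),np.round(f.x*1000,1),'rms',round(1000*np.sqrt(np.mean(f.fun**2)),1))
for n,f,bp,bt in(('top','pics/top2.npz',(190,225,120,165),(280,312,112,155)),('top0','pics/top0.npz',(190,225,120,165),(280,312,112,155)),('side','pics/side1.npz',(265,300,150,195),(295,330,200,255))):
    im,w=load(f)
    p=sel(w,bp,.088,.099);circ(n+' pot',p)
    circ(n+' tum',sel(w,bt,.115,.13))
im,w=load('pics/side1.npz');hsv=cv2.cvtColor(im,cv2.COLOR_RGB2HSV)
m=(abs(w[...,2]-.012)<.008)&(w[...,0]>.56)&(w[...,0]<.77)&(abs(w[...,1])<.2)&(hsv[...,1]>110)
rect('side board',w[m])
# straight edges of the board (near edge, from top): robust line
im,w=load('pics/top2.npz');hsv=cv2.cvtColor(im,cv2.COLOR_RGB2HSV)
m=(abs(w[...,2]-.012)<.006)&(w[...,0]>.56)&(w[...,0]<.77)&(abs(w[...,1])<.2)&(hsv[...,1]>110)
e=[];g=[]
for u in range(225,280,3):
    k=np.where(m[:,u])[0];e.append(w[k.max(),u]);g.append(w[k.min(),u])
for q in(e,g):
    q=np.array(q);c=np.polyfit(q[:,1],q[:,0],1);print('edge x at y=0',round(c[1]*1000,1),'yaw',round(-np.degrees(np.arctan(c[0])),2))
```

```text
top pot 49 [651.4 140.1  35. ] rms 1.3
top tum 61 [ 677.9 -131.3   30.8] rms 0.9
top0 pot 45 [651.9 139.6  35.3] rms 1.4
top0 tum 60 [ 677.7 -131.7   30.8] rms 1.0
side pot 118 [652.1 135.5  35.6] rms 1.8
side tum 181 [ 677.3 -136.7   30.9] rms 1.2
side board 2706 c [671.5  -2.2] size [143.5 362.5] ang 4.0 z 12.7 med [653.1 -14.5]
edge x at y=0 604.4 yaw 3.72
edge x at y=0 739.0 yaw 3.22
```

```bash
python3 -m handwheel '[[[-0.03,0.008,0],[0,0,0]],[[-0.1,0.025,0],[0,0,0]],[[-0.19,0.047,0],[0,0,0]],[[-0.28,0.069,0],[0,0,0]],[[-0.37,0.091,0],[0,0,0]],[[-0.46,0.113,0],[0,0,0]],[[-0.55,0.136,0],[0,0,0]],[[-0.63,0.155,0],[0,0,0]],[[-0.69,0.172,0],[0,0,0.004]],[[-0.713,0.18,0],[0,0,0.006]]]'
python3 - <<'E'
from h import *
go(*[((.6685,.0008,z),4,0) for z in (.16,.104,.098)])
E
```

```text
time_s: 16.75
position: [0.6659, -0.0006, 0.2524]
tool_rot: [[-0.066, 0.998, 0.002], [0.998, 0.066, -0.002], [-0.002, 0.002, -1.0]]
ft_force: [-0.6, 0.5, -3.0]
grip_width: 0.0163
gripper_force: 89.2
[[0.0028, 0.0051, 0.1848], [0.0005, 0.0008, -0.0012]] mm 92.0
[[0.0031, 0.0049, 0.2968], [0.0005, 0.0008, -0.0012]] mm 148.0
[[0.0031, 0.0049, 0.3088], [0.0005, 0.0008, -0.0012]] mm 154.0
t 16.75 pos [ 6.659e+02 -6.000e-01  2.524e+02] ft [-0.6  0.5 -3. ] w 16.3
```

```bash
python3 -m handwheel '[[[0.003,0.002,0.03],[0,0,0]],[[0.003,0.005,0.09],[0,0,0]],[[0.003,0.005,0.15],[0,0,0]],[[0.003,0.005,0.21],[0,0,0]],[[0.003,0.005,0.25],[0,0,0]],[[0.003,0.005,0.275],[0,0,0]],[[0.003,0.005,0.288],[0,0,0]],[[0.003,0.005,0.292],[0,0,0]],[[0.003,0.005,0.292],[0,0,0]],[[0.003,0.005,0.292],[0,0,0]]]'
python3 - <<'E'
from h import *
go(*[((.6685,.0008,z),4,0) for z in (.104,.098)])
E
```

```text
time_s: 17.75
position: [0.6689, 0.0044, 0.1071]
tool_rot: [[-0.069, 0.998, 0.002], [0.998, 0.069, -0.001], [-0.001, 0.002, -1.0]]
ft_force: [-0.2, -0.0, -2.7]
grip_width: 0.0166
gripper_force: 89.2
[[-0.0071, -0.0014, 0.0061], [0.0006, 0.0003, -0.0003]] mm 5.0
[[-0.0071, -0.0014, 0.0181], [0.0006, 0.0003, -0.0003]] mm 10.0
t 17.75 pos [668.9   4.4 107.1] ft [-0.2 -0.  -2.7] w 16.6
```

```bash
python3 -m handwheel '[[[-0.004,-0.001,0.006],[0,0,0]],[[-0.005,-0.001,0.011],[0,0,0]],[[-0.005,-0.001,0.014],[0,0,0]],[[-0.005,-0.001,0.016],[0,0,0]],[[-0.005,-0.001,0.016],[0,0,0]]]'
```

```text
time_s: 18.25
position: [0.6683, 0.0018, 0.0982]
tool_rot: [[-0.069, 0.998, 0.0], [0.998, 0.069, -0.0], [-0.0, 0.0, -1.0]]
ft_force: [-0.7, -0.5, -0.7]
grip_width: 0.0161
gripper_force: 89.6
```

```bash
python3 -m handwheel '[[[0,0,0.001],[0,0,0]],[[0,0,0.002],[0,0,0]],[[0,0,0.002],[0,0,0]]]'
```

```text
time_s: 18.55
position: [0.6682, 0.0018, 0.0982]
tool_rot: [[-0.069, 0.998, 0.001], [0.998, 0.069, -0.001], [-0.001, 0.001, -1.0]]
ft_force: [-4.4, -1.6, 7.0]
grip_width: 0.0165
gripper_force: 90.6
```

Contact is made, so I'll release, rise and look.

```bash
python3 -m handwheel '[[[0,0,0],[0,0,0]],[[0,0,0],[0,0,0]],[[0,0,0],[0,0,0]],[[0,0,0],[0,0,0]],[[0,0,-0.02],[0,0,0]],[[0,0,-0.07],[0,0,0]],[[0,0,-0.14],[0,0,0]],[[0,0,-0.21],[0,0,0]],[[0,0,-0.27],[0,0,0]],[[0,0,-0.3],[0,0,0]]]' 1
python3 -m handwheel '[[[0,-0.05,0],[0,0,0]],[[0,-0.12,0],[0,0,0]],[[0,-0.2,0],[0,0,0]],[[0,-0.29,0],[0,0,0]],[[0,-0.36,0],[0,0,0]],[[0,-0.42,0],[0,0,0.003]],[[0,-0.46,0],[0,0,-0.005]],[[0,-0.46,0],[0,0,-0.005]]]'
python3 - <<'E'
from h import *
from rig import *
c=camera_params('wrist');im,d=get_image('wrist');w=cloud(d,c['K'],c['R'],c['t'])
rect('lidgrip W',sel(w,(0,512,0,384),.092,.108));rect('plate W',sel(w,(0,512,0,384),.06,.07))
go(((.4376,-.0021,.0745),5,0))
P=[]
for n in('top','side'):
    c=camera_params(n);im,d=get_image(n);np.savez(f'pics/{n}3.npz',im=im,d=d,**c);w=cloud(d,c['K'],c['R'],c['t']);P.append(cv2.resize(im,(400,300)))
    q=w[(w[...,2]>.118)&(w[...,2]<.13)&(abs(w[...,0]-.668)<.08)&(abs(w[...,1])<.08)];rect('handle '+n,q)
    q=w[(w[...,2]>.05)&(w[...,2]<.062)&(abs(w[...,0]-.665)<.1)&(abs(w[...,1])<.08)];rect('rim '+n,q)
cv2.imwrite('pics/p3.png',np.hstack(P)[:,:,::-1])
E
```

```text
time_s: 19.55
position: [0.6687, 0.002, 0.2512]
tool_rot: [[-0.069, 0.998, 0.005], [0.998, 0.069, -0.001], [-0.002, 0.005, -1.0]]
ft_force: [-0.6, 0.6, 0.4]
grip_width: 0.0853
gripper_force: 0.0
time_s: 20.35
position: [0.4372, -0.0138, 0.2482]
tool_rot: [[-0.084, 0.996, 0.001], [0.996, 0.084, -0.001], [-0.001, 0.001, -1.0]]
ft_force: [0.1, -0.2, -0.0]
grip_width: 0.0854
gripper_force: 0.0
lidgrip W 3941 c [556.8  19.2] size [261.7 297.9] ang 2.5 z 101.1 med [622.6  29.3]
plate W 22383 c [559.6 -53.1] size [411.1 378.2] ang 16.9 z 64.6 med [444.7  11.8]
[[0.0241, -0.0006, 0.3471], [0.0006, 0.0003, -0.0011]] mm 174.0
t 20.4 pos [438.6 -13.9 248.1] ft [-0.2 -0.5 -0.7] w 85.4
handle top 202 c [668.    3.2] size [29.  98.4] ang 2.5 z 123.6 med [667.3   3.3]
rim top 160 c [667.2   3.8] size [146.3 100. ] ang 4.2 z 57.0 med [720.9   7.1]
handle side 179 c [6.661e+02 4.000e-01] size [ 28.  102.5] ang 3.3 z 124.2 med [665.1  -2.7]
rim side 242 c [6.644e+02 6.000e-01] size [144.9 102.9] ang 4.4 z 56.5 med [654.8  28.9]
```

View pics/p3.png

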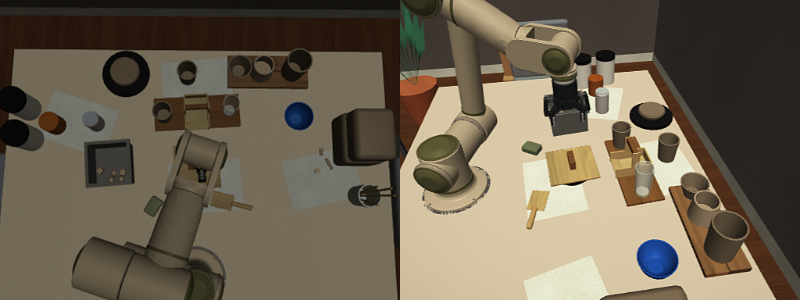

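The tray stands upright on the board between pot (162,110) and tumbler (231,104), all lumps are in the tub (~(118,175)), and the lid lies flat on the turntable. Next, the lid.

```bash
python3 -m handwheel '[[[0.012,0,0.03],[0,0,0]],[[0.024,-0.001,0.09],[0,0,-0.001]],[[0.024,-0.001,0.16],[0,0,-0.001]],[[0.024,-0.001,0.23],[0,0,-0.001]],[[0.024,-0.001,0.29],[0,0,-0.001]],[[0.024,-0.001,0.33],[0,0,-0.001]],[[0.024,-0.001,0.345],[0,0,-0.001]],[[0.024,-0.001,0.348],[0,0,-0.001]],[[0.024,-0.001,0.348],[0,0,-0.001]]]'
python3 -m handwheel '[[[0,0,0],[0,0,0]],[[0,0,0],[0,0,0]],[[0,0,0],[0,0,0]],[[0,0,0],[0,0,0]],[[0,0,0],[0,0,0]],[[0,0,0],[0,0,0]],[[0,0,0],[0,0,0]],[[0,0,0],[0,0,0]]]' 0 70
```

```text
time_s: 21.4
position: [0.438, -0.0021, 0.0735]
tool_rot: [[-0.088, 0.996, 0.001], [0.996, 0.088, -0.001], [-0.001, 0.001, -1.0]]
ft_force: [-0.1, -0.8, 0.7]
grip_width: 0.0855
gripper_force: 0.0
time_s: 22.2
position: [0.4375, -0.0021, 0.0734]
tool_rot: [[-0.088, 0.996, 0.001], [0.996, 0.088, -0.001], [-0.001, 0.001, -1.0]]
ft_force: [-0.6, -0.4, 5.5]
grip_width: 0.0212
gripper_force: 69.4
```

```bash
python3 -m handwheel '[[[0,0,-0.02],[0,0,0]],[[0,0,-0.06],[0,0,0]],[[0,0,-0.12],[0,0,0]],[[0,0,-0.19],[0,0,0]],[[0,0,-0.25],[0,0,0]],[[0,0,-0.3],[0,0,0]],[[0.02,0.002,-0.33],[0,0,0]],[[0.07,0.007,-0.34],[0,0,0]],[[0.14,0.014,-0.34],[0,0,0]],[[0.21,0.022,-0.34],[0,0,0]]]'
python3 -m handwheel '[[[0.07,0.008,0],[0,0,0]],[[0.14,0.016,0],[0,0,0]],[[0.21,0.023,0],[0,0,0]],[[0.28,0.031,0],[0,0,0]],[[0.35,0.038,0],[0,0,0]],[[0.41,0.045,0],[0,0,0]],[[0.45,0.049,0],[0,0,0]],[[0.465,0.051,0],[0,0,0]],[[0.465,0.051,0],[0,0,0]]]'
python3 - <<'E'
from h import *
go(*[((.4437,.3408,z),5,0) for z in (.17,.15,.1385)])
E
```

```text
time_s: 23.2
position: [0.4385, 0.1046, 0.2435]
tool_rot: [[-0.086, 0.996, -0.0], [0.996, 0.086, -0.0], [-0.0, -0.0, -1.0]]
ft_force: [0.6, -0.1, -2.4]
grip_width: 0.0208
gripper_force: 69.1
time_s: 24.1
position: [0.4437, 0.3377, 0.2428]
tool_rot: [[-0.089, 0.996, -0.001], [0.996, 0.089, -0.001], [-0.001, -0.001, -1.0]]
ft_force: [-0.9, -0.7, -3.7]
grip_width: 0.021
gripper_force: 69.0
[[0.0062, 0.0007, 0.1455], [-0.0003, 0.0002, 0.0005]] mm 73.0
[[0.0063, 0.0007, 0.1855], [-0.0003, 0.0002, 0.0005]] mm 93.0
[[0.0063, 0.0007, 0.2085], [-0.0003, 0.0002, 0.0005]] mm 104.0
t 24.1 pos [443.7 337.7 242.8] ft [-0.9 -0.7 -3.7] w 21.0
```

```bash
python3 -m handwheel '[[[0.006,0,0.03],[0,0,0]],[[0.006,0,0.08],[0,0,0]],[[0.006,0,0.12],[0,0,0]],[[0.006,0,0.145],[0,0,0]],[[0.006,0,0.16],[0,0,0]],[[0.006,0,0.175],[0,0,0]],[[0.006,0,0.188],[0,0,0]],[[0.006,0,0.198],[0,0,0]],[[0.006,0,0.202],[0,0,0]],[[0.006,0,0.202],[0,0,0]]]'
python3 - <<'E'
from h import *
go(*[((.4437,.3408,z),5,0) for z in (.1385,.1375)])
E
```

```text
time_s: 25.1
position: [0.4437, 0.3404, 0.1418]
tool_rot: [[-0.088, 0.996, -0.0], [0.996, 0.088, -0.0], [-0.0, -0.0, -1.0]]
ft_force: [-0.3, -0.4, -3.6]
grip_width: 0.0206
gripper_force: 68.9
[[0.0008, -0.0, 0.0066], [-0.0001, 0.0001, 0.0002]] mm 3.0
[[0.0008, -0.0, 0.0086], [-0.0001, 0.0001, 0.0002]] mm 4.0
t 25.1 pos [443.7 340.4 141.8] ft [-0.3 -0.4 -3.6] w 20.6
```

```bash
python3 -m handwheel '[[[0,0,0.003],[0,0,0]],[[0,0,0.006],[0,0,0]],[[0,0,0.008],[0,0,0]],[[0,0,0.008],[0,0,0]],[[0,0,0.008],[0,0,0]]]'
```

```text
time_s: 25.6
position: [0.4438, 0.3405, 0.1384]
tool_rot: [[-0.088, 0.996, 0.001], [0.996, 0.088, -0.0], [-0.0, 0.001, -1.0]]
ft_force: [-2.1, -1.2, 4.6]
grip_width: 0.021
gripper_force: 69.7
```

Seated at the same height as originally (138.4 mm TCP) and contact felt. Release, rise and verify.

```bash
python3 -m handwheel '[[[0,0,0],[0,0,0]],[[0,0,0],[0,0,0]],[[0,0,0],[0,0,0]],[[0,0,0],[0,0,0]],[[0,0,-0.02],[0,0,0]],[[0,0,-0.07],[0,0,0]],[[0,0,-0.14],[0,0,0]],[[0,0,-0.2],[0,0,0]],[[0,0,-0.23],[0,0,0]],[[0,0,-0.23],[0,0,0]]]' 1
python3 - <<'E'
from h import *
from rig import *
c=camera_params('wrist');im,d=get_image('wrist');w=cloud(d,c['K'],c['R'],c['t'])
p=sel(w,(0,512,0,384),.12,.14);rect('lid',p);A=np.c_[p[:,:2],np.ones(len(p))];print('slope',np.linalg.lstsq(A,p[:,2],rcond=None)[0][:2])
P=[]
for n in('top','side'):
    c=camera_params(n);im,d=get_image(n);w=cloud(d,c['K'],c['R'],c['t']);P.append(cv2.resize(im,(400,300)))
    if n=='side': rect('pot',sel(w,(265,300,150,195),.085,.1));rect('tumb',sel(w,(295,330,200,255),.115,.13));rect('can',sel(w,(240,275,105,150),.105,.125));rect('bowl',sel(w,(295,365,300,360),.045,.065));rect('lid s',sel(w,(180,250,105,175),.122,.137))
cv2.imwrite('pics/p4.png',np.hstack(P)[:,:,::-1]);print(observe()['time_s'],observe()['ft_force'])
E
```

```text
time_s: 26.6
position: [0.4444, 0.3408, 0.2557]
tool_rot: [[-0.088, 0.996, 0.005], [0.996, 0.088, 0.002], [0.002, 0.005, -1.0]]
ft_force: [0.3, 0.2, -0.4]
grip_width: 0.0855
gripper_force: 0.0
lid 29316 c [444.7 339.8] size [180.5 179.1] ang 5.1 z 129.7 med [442.8 354.1]
slope [-0.00044248 -0.00104543]
pot 166 c [645.1 113.5] size [126.2  71.9] ang 68.9 z 92.5 med [653.5 121.2]
tumb 181 c [ 679.1 -136.8] size [65.3 62.3] ang 54.5 z 122.5 med [ 678.5 -141.5]
can 163 c [592.6 347.6] size [206.   61.1] ang 71.3 z 114.7 med [611.9 408.2]
bowl 538 c [ 647.9 -416.4] size [118.3 118.7] ang 3.5 z 54.0 med [ 657.6 -398. ]
lid s 1422 c [442.  340.5] size [179.9 188.8] ang 5.1 z 130.4 med [439.4 318.8]
26.75 [-0.9231268  -0.38449711  0.7407537 ]
```

View pics/p4.png

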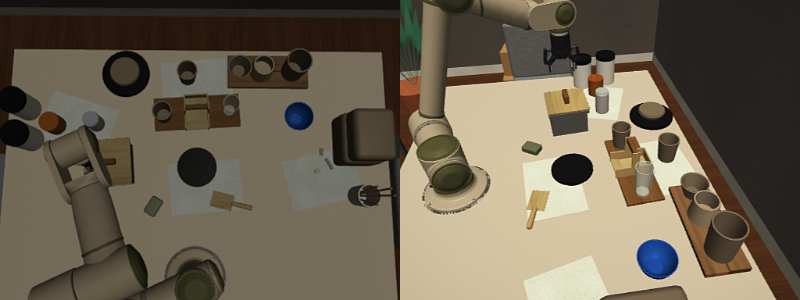

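The lid is level at 130 mm on the tub, the tray stands on the board at (195,110), and the bystanders are unmoved (the odd pot and can boxes just picked up pixels from the tray and the jars). Handing in.

```bash
python3 -c "from rig import *;print(close_job())"
```

```text
the job is handed in; nothing more can be done
None
```

The job is handed in at about 27 s: all five lumps were seen in the tub before the lid went back on, fully seated and level, the empty tray stands upright midway between pot and tumbler, and the pot, tumbler, can and bowl look unmoved.

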